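# Unlock the float box and slide its lid open

### The arm

A 6-joint arm with a two-finger parallel gripper is mounted at the origin on a cart in front of the work surface, level with it; the furniture and walls round the work are solid. World frame = base frame: x ahead of the robot, y to its left, z up, the work surface at z = 0. Lengths are in mm, angles in rad, forces in N, time in s.
With the tool pointing down it reaches from about 275 to 1000 mm from the base axis. Payload 8.4 kg.
Tool frame: the origin (TCP) lies between the finger pads; the fingertips stand r.finger_overhang ahead of it and the grasp point (between the pads) is the TCP (r.finger_overhang is the distance from the TCP to the fingertips, in mm); z points along the fingers, y is the line along which they close (so a half turn about z gives the same grasp; the last joint's range is limited). The gripper opens to 85 mm and grips with 20 to 120 N. Pads are 22 mm wide; open, the fingers measure 114 mm over their backs; the gripper's body (76 mm by 85 mm) begins 54 mm behind the grasp point. The pads swing forward as they close: fully open they stand 13 mm farther back than shut.
Start: joints at [-1.147, 0.353, 1.633, -0, 1.155, -0.002], TCP at [258.155, -569.196, 250.281] pointing down, gripper open.
Joint ranges: [-2.63, 2.63], [-0.92, 2.1], [0.06, 2.66], [-1.3, 4.44], [0, 2.69], [-3.02, 3.02]. Speed limits (rad/s): [2.22, 2.22, 2.79, 3.14, 3.14, 3.14].

### API

Orientations are given as [roll, pitch, yaw] about the fixed x, y, z axes, in that order (R = Rz(yaw) Ry(pitch) Rx(roll)).
In Python, from rig import r, cams, sign_off gives the robot as it stands.
- The arm moves only by the shell command python3 -m crank 'ROWS' [FORCE]. ROWS is JSON, a list of rows, each a list of 7 numbers: the shift along the tool's x, y, z in m, then the turn, a rotation vector about the tool's x, y, z in rad, then the closure, from 0 (fully open) to 1 (shut). In form: [[dx, dy, dz, ax, ay, az, gripper], ...]. A call has 1 to 5 rows; each row is the pose to reach, as a shift and turn from the pose commanded when the call began, along the tool's axes at that moment; what a row does not reach only later rows make up. A row lasts 1/10 s, in which the tool goes at most 50 mm and 8.59 degrees, less where a joint would pass 70% of its speed; a pose out of reach is approached as far as the arm can. A call with a gripper value outside its range is refused whole. The fingers move at their own pace and stop on an object; FORCE is the grip in N (left out, the last holds). Time passes only in rows, so rows that repeat a pose let the fingers close. It gives the time, the measured TCP pose, the force, the opening and the grip force at its end, in the units of the state.
- r.sense(): the state, without advancing time (a new reading comes with each control period).
- cams.grab_frame(name): name is "scene" or "top" or "wrist"; returns a dict with "image" (420x560x3 uint8, red, green, blue), "fx", "fy", "cx", "cy" (pixels), "position" and "orientation" of the camera in the world. Camera axes: x right, y down, z forward; pixel columns grow to the right and rows downward; lengths in mm; the calibration is good to about 2 mm. A picture is of the moment at which its call begins. There is no depth.
- sign_off(): hands the job in; it is judged then, once.
The state is a dict: "clock": time; "qpos": joint angles; "qvel": joint speeds; "joint_efforts": joint torques, N m; "eef_pos": TCP position; "tcp_rot": TCP orientation; "contact_force": force on the tool from outside, world axes, zero at the start; "wrist_torque": the same for the moment, N m; "opening": opening from 0.0 (shut) to 1.0 (fully open); "grasp_force": force on a finger pad.
Only numpy, scipy, OpenCV 4.12 (cv2) and the standard library are available. Lean on these libraries where they do the work, as an engineer would, in place of code of your own. Each camera call takes 0.05 s, during which the arm holds its last target. There are 200 camera calls.

### The job

Open the shop's change box: take the key with the round bow out of the wooden block, push it down into the lock on top of the box until its collar sits on the lock plate, and turn it clockwise to its stop so that the hidden bolt drops. Then let go of the key, leaving it in the lock, and push the lid by its upright rib fully open, away from the lock. Leave the key with the square bow in the block and everything else where it stands.

Things in the scene. Friction and masses are not known exactly. Their poses are not given: they have to be found in the camera images.
- float_box: Low grey metal change box, fixed to the worktop, 280 x 140 x 80 mm (x, y, z). Origin: centre of its underside. It lies roughly across the robot's front: its own x axis points from the lock end (on the robot's left, keyhole 95 mm from the centre) to the other end (on the right); the lid slides along +x.
- keyhole (a point): Centre of the keyhole on the box, 80 mm up, axes as the box's: a slot 24.5 mm (x) by 8.5 mm (y) in a 6 mm brass plate flush with the deck, edges chamfered 2 mm. Below it the plug has a channel 25 x 9 mm, at the start within about 0.08 rad of the slot; if the key stops early, ease or twist it slightly while pressing lightly.
- lock_plug (a joint): Angle of the plug: 0 to 1.3 rad (stop), growing as the key turns clockwise seen from above; starts at 0 to 0.08, stays where left. Play of the key up to 0.15 rad, so turn the gripper about 1.45 rad; takes 0.1 N m. The key can turn only when fully down; turned, it cannot be lifted out. The bolt is clear of the lid from 1.05 rad.
- float_lid (a joint): How far the lid is slid open: 0 (shut) to 0.100 m (stop). Takes 3 to 6 N once the bolt is down, stays where left; cannot move while the bolt is up. The lid is flush with the box's top (80 mm up), from 48 mm before the centre to the far end; open, it overhangs that end by 98 mm.
- lid_rib (a point): Middle of the face, on the lock side, of the lid's upright push rib: 95 mm above the worktop, axes as the box's; moves with the lid. The rib is 90 mm long along y, 8 mm thick, and its top is 30 mm above the lid. When shut this face is 95 mm from the keyhole.
- key_block: Wooden block, fixed to the worktop, 60 x 170 x 35 mm (x, y, z), origin at the centre of its underside. Two slots in its top, 32.5 mm long along x, 8.5 mm wide, 50 mm either side of the centre along y, each hold one key upright. A thin fixed phone lead hangs across the worktop between block and box, up to 170 mm high: carry the key's foot over it.
- round_key: Steel key with the round bow, loose, upright in either slot, x axis along the block's; 90 mm tall, 90 g. Origin: centre of its foot, z up. Bit 22 mm (x) by 6 (y), 16 high; shaft; collar 30 mm wide from 24 to 32 mm up; stem; bow: disc of 48 mm, 10 thick along y, centred 66 mm up, in the bit's plane. Works either way round.
- round_key_collar (a point): Centre of the underside of the round key's collar, 24 mm above its foot. In the block it is 35 mm above the worktop; fully home in the lock it is at point keyhole.
- round_key_bow (a point): Centre of the round key's bow, 66 mm above its foot (42 mm above the collar's underside).
- square_key: The other key, loose, in the block's other slot: as the round key, but its bow is a square of 48 mm and its bit is 30 mm wide, too wide for the lock. Origin: centre of its foot.
- sauce_pot: Bystander: tub, 99 mm diameter, 128 mm tall; origin at the centre of its underside.
- pepper_jar: Bystander: spice jar with a dark cap, 45 mm diameter, 105 mm tall; origin at the centre of its underside.
- drink_can: Bystander: drink can, 69 mm diameter, 136 mm tall; origin at the centre of its underside.
- wipes_tub: Bystander: round tub of wipes, 72 mm diameter, 121 mm tall; origin at the centre of its underside.
- tape_roll: Bystander: roll of tape lying flat, 94 mm diameter, 25 mm high; origin at the centre of its underside.

How it is judged:
By the outcome, as a careful person would: the job done as asked, in the order asked, and still so for the second after the job is handed in, with the robot touching nothing.
It also fails if it takes over 58 s, if anything falls off the work surface, if the arm or the gripper's body presses on something with over 40 N, if the wrist force passes 120 N, or if a joint passes its speed limit or range.

## Working session

There is one attempt and no reset: what is moved stays moved. The work goes in short steps, Python scripts to look and compute and a shell command to move; the robot and the scene stay as the last step left them, time stands still between calls to the robot, and variables do not carry over. Pictures are saved under pics/ and viewed, at most 10 in all, crops included, and the job is handed in when it is done.

```bash
mkdir -p pics; ls; python3 - <<'E'
from rig import r,cams
import cv2
print(r.sense(), r.finger_overhang)
for n in("scene","top"):
    f=cams.grab_frame(n); print(n,{k:v for k,v in f.items() if k!="image"})
    cv2.imwrite(f"pics/{n}0.png",f["image"][:,:,::-1])
E
```

```text
pics
{'clock': 0.0, 'qpos': array([-1.14739865e+00,  3.53639974e-01,  1.63412734e+00, -2.38352986e-05,
        1.15520819e+00, -2.39681997e-03]), 'qvel': array([-0.00013511,  0.00123456,  0.00242686, -0.00042363,  0.00142558,
        0.00065793]), 'joint_efforts': array([ 1.32583547e-03, -6.05244255e+01, -3.42067480e+01,  2.96329936e-04,
        9.19102924e-03,  6.15573640e-06]), 'eef_pos': array([ 257.96403957, -568.7877877 ,  249.56968041]), 'tcp_rot': array([-3.14020976e+00,  1.84785883e-05,  4.25804144e-01]), 'contact_force': array([ 0.21414452, -0.44205256,  0.07808681]), 'wrist_torque': array([ 0.02110127,  0.02219264, -0.0207081 ]), 'grasp_force': 0.0, 'opening': 0.9999431931884404} 19.0
scene {'fx': 449.0377936609848, 'fy': 449.0377936609848, 'cx': 280.5398226919658, 'cy': 216.3685160698733, 'position': array([1761.00168545,   41.60263463,  892.58140115]), 'orientation': array([-2.16764552,  0.01596911,  1.59798267])}
top {'fx': 470.3369891213914, 'fy': 470.3369891213914, 'cx': 283.00426615550026, 'cy': 206.90877623159307, 'position': array([-465.99792762,  173.004538  , 1432.78879874]), 'orientation': array([-2.48952242e+00,  1.63256914e-03, -1.73291313e+00])}
```

View pics/scene0.png

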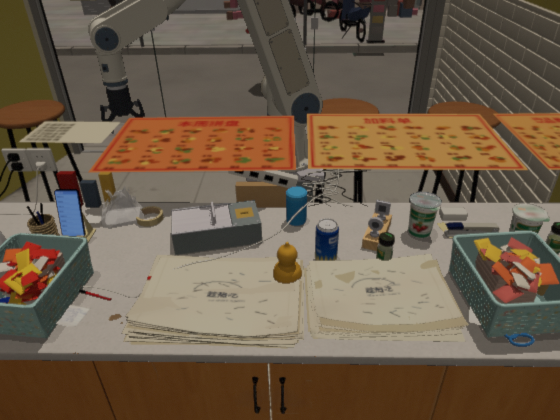

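View pics/top0.png

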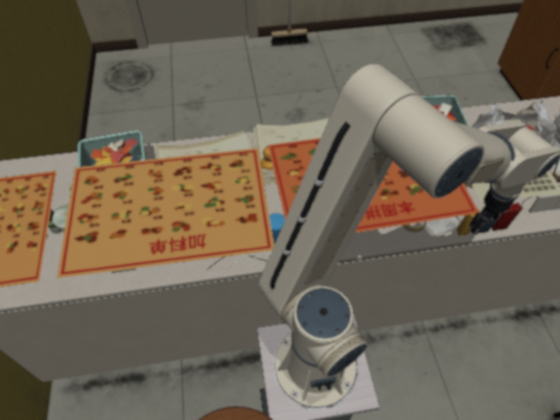

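The scene view shows the box (about 215,225), block with two keys (378,225), blue tub (297,205), can (327,238), jar (385,245), pot (423,215) and tape (150,215). Two menu boards hang over the work and hide it from the top camera. I'll triangulate the boards and enlarge the work area.

```bash
cat > h.py <<'E'
import numpy as np, cv2
from scipy.spatial.transform import Rotation as R
from scipy.optimize import least_squares
def Rm(o): return R.from_euler('xyz',o).as_matrix()
def ray(f,u,v):
    d=Rm(f["orientation"])@np.array([(u-f["cx"])/f["fx"],(v-f["cy"])/f["fy"],1]); return np.array(f["position"]),d/np.linalg.norm(d)
def atz(f,u,v,z):
    p,d=ray(f,u,v); return p+d*(z-p[2])/d[2]
def proj(f,P):
    q=(np.atleast_2d(P)-f["position"])@Rm(f["orientation"]); return np.c_[q[:,0]/q[:,2]*f["fx"]+f["cx"],q[:,1]/q[:,2]*f["fy"]+f["cy"]]
def tri(obs):
    A=0;b=0
    for f,u,v in obs:
        p,d=ray(f,u,v);M=np.eye(3)-np.outer(d,d);A=A+M;b=b+M@p
    return np.linalg.solve(A,b)
E
python3 - <<'E'
from h import *
from rig import cams
S=cams.grab_frame("scene");T=cams.grab_frame("top")
for a,b in [((308,115),(270,250)),((306,165),(268,150)),((495,115),(62,273)),((516,165),(78,167)),((103,167),(460,130)),((120,118),(474,216))]:
    print(tri([(S,*a),(T,*b)]).round())
c=S["image"][175:265,130:450]
cv2.imwrite("pics/s_crop.png",cv2.resize(c[:,0:150],None,fx=5.3,fy=5.3,interpolation=cv2.INTER_CUBIC)[:,:,::-1])
cv2.imwrite("pics/s_crop2.png",cv2.resize(c[:,150:310],None,fx=5,fy=5,interpolation=cv2.INTER_CUBIC)[:,:,::-1])
print([atz(S,*p,0).round() for p in [(150,220),(297,222),(327,256),(385,258),(423,237)]])
E
```

```text
[245.  92. 295.]
[631.  60. 301.]
[279. 700. 294.]
[644. 655. 308.]
[ 589. -567.  299.]
[ 279. -553.  290.]
[array([ 473., -468.,    0.]), array([483.,  50.,   0.]), array([668., 143.,   0.]), array([676., 321.,   0.]), array([567., 463.,   0.])]
```

View pics/s_crop.png

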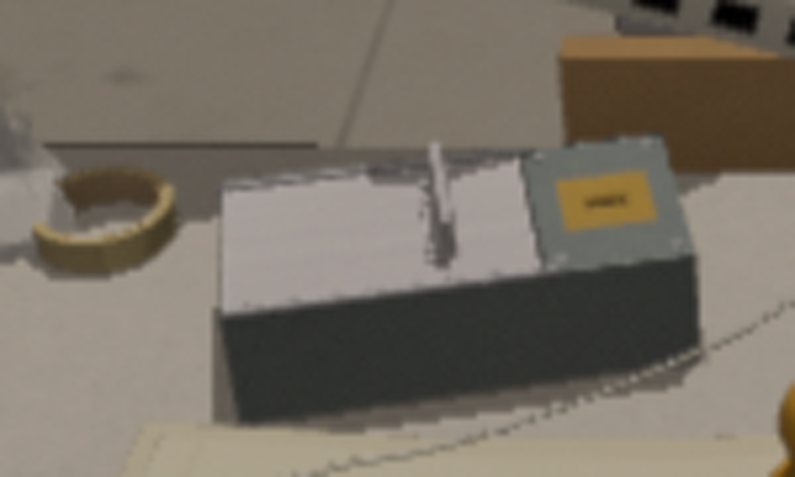

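View pics/s_crop2.png

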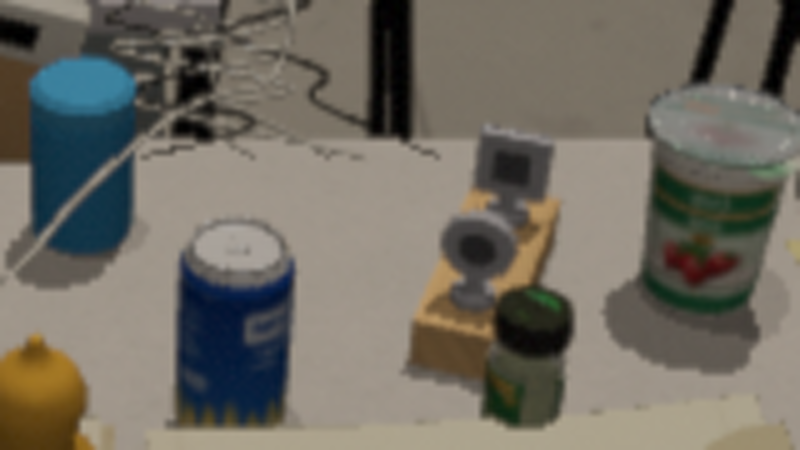

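The crops show the brass plate centred at crop (605,202), lid rib, round key (bow 478,245) in the near slot of the block, square key in the far slot. The boards lie near z=300, so I'll fit the poses and check against the boards.

```bash
python3 - <<'E'
from h import *
from rig import cams
S=cams.grab_frame("scene");T=cams.grab_frame("top")
a=lambda u,v:(130+u/5.3-.4,175+v/5.3-.4)   # crop1
b=lambda u,v:(280+u/5-.4,175+v/5-.4)
def fit(pts,px,x0):
    def W(p): c,s=np.cos(p[2]),np.sin(p[2]);return np.array(pts)@np.array([[c,s,0],[-s,c,0],[0,0,1]])+[p[0],p[1],0]
    o=least_squares(lambda p:(proj(S,W(p))-np.array(px)).ravel(),x0); print(o.x.round(3),o.fun.round(1)); return o.x,W
# box: scene image left = robot right (far end +x)
box=[(140,-70,80),(140,70,80),(-140,70,80),(-140,-70,80),(140,70,0),(-140,70,0),(-95,0,80)]
px=[a(222,183),a(222,315),a(693,255),a(662,138),a(240,422),a(700,355),a(605,202)]
bx,W=fit(box,px,[500,-200,-1.5])
print("keyhole,rib",[(bx+0)[:2]+R.from_euler('z',bx[2]).apply([q,0,0])[:2] for q in(-95,0)])
k=[ (30,85,35),(-30,85,35),(30,85,0),(30,-85,35),(-30,85,0)]
# block: near face (far from robot) corners
for cand in ([b(495,330),b(414,318),b(493,376)],):
    p=[atz(S,*c,z) for c,z in zip(cand,(35,35,0))];print([q.round() for q in p])
p=[atz(S,*b(558,199),35),atz(S,*b(478,190),35)];print("far corners",[q.round() for q in p])
print("round bow",atz(S,*b(478,247),77).round(),"sq bow",atz(S,*b(513,167),77).round())
print("board",tri([(S,297,116),(T,288,238)]).round(),tri([(S,296,167),(T,265,143)]).round())
W=cams.grab_frame("wrist"); print({k:v for k,v in W.items() if k!="image"})
E
```

```text
[ 563.326 -216.621   -1.35 ] [-0.4  0.2 -0.7 -0.2  0.7 -0.1  0.  -1.  -0.2 -0.   0.3  1.1  0.3 -0.4]
keyhole,rib [array([ 542.49234951, -123.93317008]), array([ 563.32554414, -216.62069891])]
[array([633., 304.,  35.]), array([621., 255.,  35.]), array([636., 306.,   0.])]
far corners [array([486., 369.,  35.]), array([476., 317.,  35.])]
round bow [603. 294.  77.] sq bow [511. 330.  77.]
board [272.  44. 303.] [659.  49. 308.]
{'fx': 331.16762120026164, 'fy': 331.16762120026164, 'cx': 282.0052741847409, 'cy': 215.67696898848345, 'position': array([ 329.73701862, -535.24174454,  373.01769544]), 'orientation': array([ 2.82425784e+00,  1.54144346e-03, -1.14417388e+00])}
```

```bash
python3 - <<'E'
from h import *
from rig import cams
W=cams.grab_frame("wrist"); cv2.imwrite("pics/w0.png",W["image"][:,:,::-1])
E
```

```text
(no output)
```

View pics/w0.png

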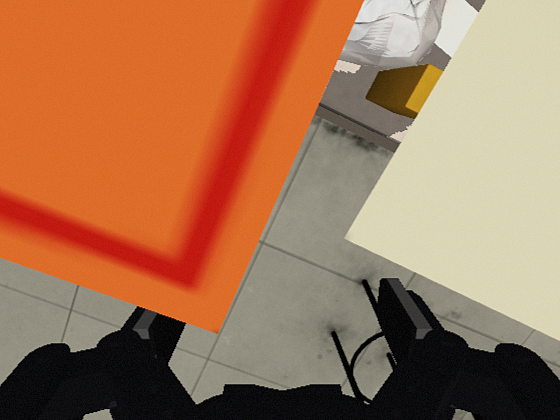

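The wrist view shows a board corner at (220,332), directly beside the gripper. I'll climb first, then cross above the boards.

```bash
cat >> h.py <<'E'
def go(x,y,z,yaw=None):
    "tool-frame shift (m) and turn for a world target, tool down"
    from rig import r
    s=r.sense(); M=Rm(s["tcp_rot"]); d=M.T@(np.array([x,y,z])-s["eef_pos"])/1000
    T=R.from_euler('xyz',[np.pi,0,s["tcp_rot"][2] if yaw is None else yaw])
    print("t",round(s["clock"],2),"pos",s["eef_pos"].round(1),"rot",s["tcp_rot"].round(3),"F",s["contact_force"].round(1),"op",round(s["opening"],3),"gf",round(s["grasp_force"],1))
    print("  shift",d.round(4),"turn",(R.from_matrix(M).inv()*T).as_rotvec().round(3))
E
python3 -m crank '[[0,0,-0.05,0,0,0,0],[0,0,-0.1,0,0,0,0],[0,0,-0.11,0,0,0,0]]'
python3 -c "from h import *; go(600,292,360,1.163)"
```

```text
clock: 0.7
eef_pos: [259.1, -571.2, 366.8]
tcp_rot: [3.133, 0.0, 0.426]
contact_force: [-0.4, -0.3, 0.5]
opening: 1.0
grasp_force: 0.0
t 0.7 pos [ 259.1 -571.2  366.8] rot [3.133 0.    0.426] F [-0.4 -0.3  0.5] op 1.0 gf 0.0
  shift [ 0.667  -0.6454  0.001 ] turn [ 0.009  0.003 -0.737]
```

```bash
python3 -m crank '[[0.034,-0.033,0,0,0,0,0],[0.068,-0.066,0,0,0,0,0],[0.102,-0.099,0,0,0,0,0],[0.136,-0.132,0,0,0,0,0],[0.17,-0.165,0,0,0,0,0]]'
python3 -m crank '[[0.034,-0.033,0,0,0,0,0],[0.068,-0.066,0,0,0,0,0],[0.102,-0.099,0,0,0,0,0],[0.136,-0.132,0,0,0,0,0],[0.17,-0.165,0,0,0,0,0]]'
python3 -m crank '[[0.034,-0.033,0,0,0,0,0],[0.068,-0.066,0,0,0,0,0],[0.102,-0.099,0,0,0,0,0],[0.136,-0.132,0,0,0,0,0],[0.17,-0.165,0,0,0,0,0]]'
python3 -c "from h import *; go(600,292,360,1.163)"
```

```text
clock: 1.2
eef_pos: [345.0, -346.9, 360.0]
tcp_rot: [3.142, -0.0, 0.425]
contact_force: [0.2, -0.1, 0.5]
opening: 0.996
grasp_force: 0.0
clock: 1.7
eef_pos: [431.7, -126.4, 360.2]
tcp_rot: [3.141, -0.0, 0.426]
contact_force: [1.0, -0.1, 0.2]
opening: 1.0
grasp_force: 0.0
clock: 2.2
eef_pos: [518.4, 94.3, 360.1]
tcp_rot: [3.141, -0.0, 0.426]
contact_force: [0.8, -0.5, 0.5]
opening: 1.001
grasp_force: 0.0
t 2.2 pos [518.4  94.3 360.1] rot [ 3.141 -0.     0.426] F [ 0.8 -0.5  0.5] op 1.001 gf 0.0
  shift [ 1.560e-01 -1.463e-01  1.000e-04] turn [ 0.    -0.    -0.737]
```

```bash
python3 -m crank '[[0.032,-0.03,0,0,0,-0.147,0],[0.063,-0.059,0,0,0,-0.294,0],[0.094,-0.088,0,0,0,-0.442,0],[0.125,-0.117,0,0,0,-0.59,0],[0.156,-0.146,0,0,0,-0.737,0]]'
python3 -m crank '[[0,0,0.015,0,0,0,0],[0,0,0.023,0,0,0,0],[0,0,0.031,0,0,0,0],[0,0,0.038,0,0,0,0],[0,0,0.042,0,0,0,0]]'
python3 - <<'E'
from h import *; go(600,292,240,1.163)
from rig import cams
S=cams.grab_frame("scene"); W=cams.grab_frame("wrist")
cv2.imwrite("pics/m1.png",np.vstack([S["image"][60:265,160:440],W["image"][::2,::2]])[:,:,::-1].repeat(1,0))
E
```

```text
clock: 2.7
eef_pos: [600.2, 291.4, 359.8]
tcp_rot: [-3.141, 0.0, 1.169]
contact_force: [0.5, -0.8, 1.1]
opening: 1.0
grasp_force: 0.0
clock: 3.2
eef_pos: [599.7, 288.5, 317.8]
tcp_rot: [-3.141, 0.0, 1.161]
contact_force: [0.9, 0.5, 0.9]
opening: 0.997
grasp_force: 0.0
t 3.2 pos [599.7 288.5 317.8] rot [-3.141  0.     1.161] F [0.9 0.5 0.9] op 0.997 gf 0.0
  shift [ 0.0034 -0.001   0.0778] turn [-0.     0.    -0.002]
```

View pics/m1.png

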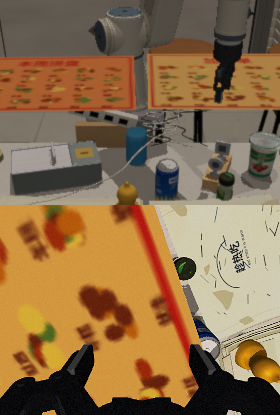

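The gripper is just above the board, with its near edge between the fingers in the wrist view. I'll descend slowly to find out whether it is solid.

```bash
for i in 1 2; do :; done; python3 -m crank '[[0,0,0.003,0,0,0,0],[0,0,0.006,0,0,0,0],[0,0,0.009,0,0,0,0]]'; python3 -m crank '[[0,0,0.003,0,0,0,0],[0,0,0.006,0,0,0,0],[0,0,0.009,0,0,0,0]]'; python3 -m crank '[[0,0,0.003,0,0,0,0],[0,0,0.006,0,0,0,0],[0,0,0.009,0,0,0,0]]'
```

```text
clock: 3.6
eef_pos: [600.0, 289.6, 309.4]
tcp_rot: [3.141, -0.0, 1.163]
contact_force: [1.4, -0.2, 0.1]
opening: 0.995
grasp_force: 0.0
clock: 3.9
eef_pos: [599.9, 289.7, 300.0]
tcp_rot: [-3.142, 0.0, 1.163]
contact_force: [-0.3, -0.1, 0.4]
opening: 1.0
grasp_force: 0.0
clock: 4.2
eef_pos: [599.9, 289.7, 291.0]
tcp_rot: [-3.142, 0.0, 1.163]
contact_force: [-0.0, -0.6, 0.7]
opening: 1.003
grasp_force: 0.0
```

```bash
python3 -m crank '[[0,0,0.004,0,0,0,0],[0,0,0.008,0,0,0,0],[0,0,0.012,0,0,0,0],[0,0,0.016,0,0,0,0],[0,0,0.02,0,0,0,0]]'; python3 -m crank '[[0,0,0.006,0,0,0,0],[0,0,0.012,0,0,0,0],[0,0,0.018,0,0,0,0],[0,0,0.024,0,0,0,0],[0,0,0.03,0,0,0,0]]'
python3 - <<'E'
from h import *; go(600,292,200,1.163)
from rig import cams
W=cams.grab_frame("wrist"); cv2.imwrite("pics/w2.png",W["image"][:,:,::-1])
E
```

```text
clock: 4.7
eef_pos: [599.9, 289.6, 270.9]
tcp_rot: [-3.142, 0.0, 1.163]
contact_force: [0.7, -1.1, 0.3]
opening: 1.0
grasp_force: 0.0
clock: 5.2
eef_pos: [599.9, 289.6, 240.7]
tcp_rot: [-3.141, 0.0, 1.163]
contact_force: [0.4, 0.6, 0.1]
opening: 0.998
grasp_force: 0.0
t 5.2 pos [599.9 289.6 240.7] rot [-3.141  0.     1.163] F [0.4 0.6 0.1] op 0.998 gf 0.0
  shift [ 0.0022 -0.0008  0.0407] turn [-0.  0. -0.]
```

View pics/w2.png

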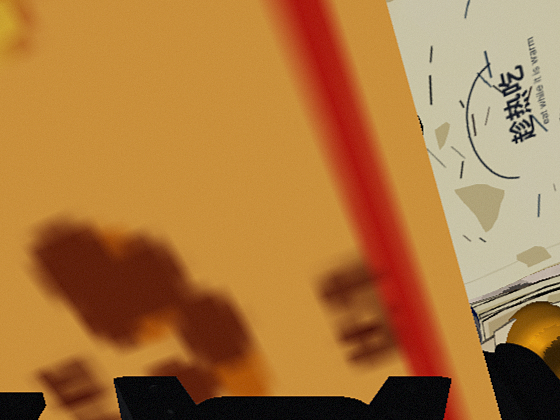

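The boards don't stop the gripper: it passed z=300 with no force. The camera must get below z=300 to see the key.

```bash
python3 -m crank '[[0,0,0.015,0,0,0,0],[0,0,0.03,0,0,0,0],[0,0,0.045,0,0,0,0],[0,0,0.06,0,0,0,0],[0,0,0.08,0,0,0,0]]'
python3 - <<'E'
from h import *; go(600,292,77,1.163)
from rig import cams
W=cams.grab_frame("wrist"); cv2.imwrite("pics/w3.png",W["image"][:,:,::-1])
import pickle; pickle.dump(W,open("w3.pkl","wb")); print(W["position"],W["orientation"])
E
```

```text
clock: 5.75
eef_pos: [600.1, 289.7, 160.1]
tcp_rot: [3.141, -0.0, 1.163]
contact_force: [0.3, 0.9, -1.0]
opening: 0.998
grasp_force: 0.0
t 5.75 pos [600.1 289.7 160.1] rot [ 3.141 -0.     1.163] F [ 0.3  0.9 -1. ] op 0.998 gf 0.0
  shift [ 0.002  -0.001   0.0831] turn [ 0. -0. -0.]
[630.34928937 364.11571553 283.14426318] [ 2.82510723e+00  2.04738420e-05 -4.07174741e-01]
```

View pics/w3.png

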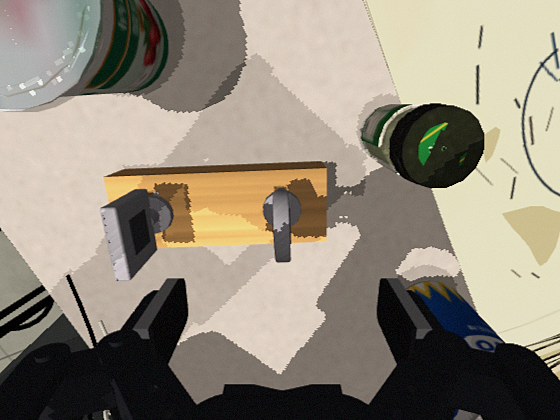

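The wrist view shows the block (top face about (105,178)-(328,245)), the round key edge-on at column 283, collar about (281,210), and square key at left.

```bash
python3 - <<'E'
from h import *; import pickle
W=pickle.load(open("w3.pkl","rb"))
for p in [(105,178),(328,168),(327,241),(110,250)]: print("corner",atz(W,*p,35).round(1))
print("collar",atz(W,281,210,42).round(1),"collar L/R",atz(W,262,209,43).round(1),atz(W,300,209,43).round(1))
for c in [(283,262),(283,190)]: print("bow end z77",atz(W,*c,77).round(1))
for yaw in (1.163,):
  for q in [(603,294),(600,290),(595,292)]:
    u=np.array([np.cos(yaw),np.sin(yaw)])
    P=[[*(np.array(q)+a*u),z] for a,z in [(0,43),(0,101),(24,77),(-24,77),(15,43),(-15,43)]]
    print(q,proj(W,P).round(0).tolist())
c=W["image"][150:280,90:350]; cv2.imwrite("pics/w3c.png",cv2.resize(c,None,fx=3,fy=3,interpolation=cv2.INTER_CUBIC)[:,:,::-1])
E
```

```text
corner [486.5 370.5  35. ]
corner [644.9 310.5  35. ]
corner [623.  255.3  35. ]
corner [457.6 318.   35. ]
collar [600.2 296.1  42. ] collar L/R [587.4 302.8  43. ] [613.8 291.4  43. ]
bow end z77 [591.  271.1  77. ]
bow end z77 [611.  317.7  77. ]
(603, 294) [[286.0, 211.0], [286.0, 241.0], [286.0, 191.0], [286.0, 260.0], [286.0, 192.0], [285.0, 230.0]]
(600, 290) [[284.0, 217.0], [284.0, 248.0], [284.0, 199.0], [284.0, 266.0], [284.0, 198.0], [284.0, 236.0]]
(595, 292) [[277.0, 218.0], [275.0, 248.0], [276.0, 199.0], [276.0, 266.0], [277.0, 199.0], [277.0, 236.0]]
```

View pics/w3c.png

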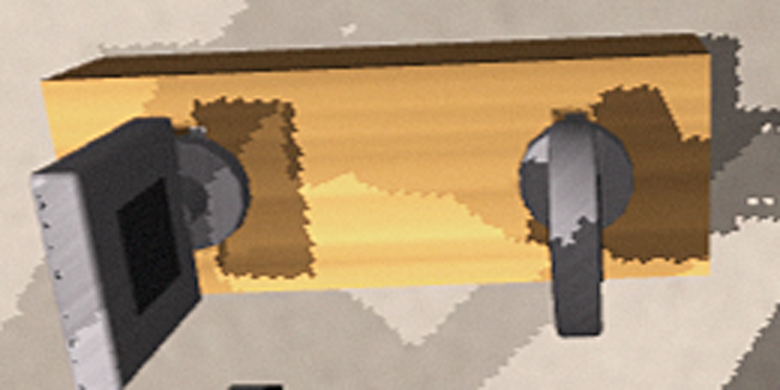

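```bash
python3 - <<'E'
from h import *; import pickle
W=pickle.load(open("w3.pkl","rb"))
px=np.array([(104,175.8),(326.7,167.8),(326.1,241.4)])
def Wd(p,L): return np.c_[(R.from_euler('z',p[2]).apply(np.array(L,float))+[p[0],p[1],0])]
L=[(30,85,35),(30,-85,35),(-30,-85,35)]
def f(p):
    e=(proj(W,Wd(p,L))-px).ravel()
    q=proj(W,Wd(p,[(-30,85,35),(-30,-85,35)])); t=(158-q[0,0])/(q[1,0]-q[0,0]); v=q[0,1]+t*(q[1,1]-q[0,1])
    return np.r_[e,v-247.7]
o=least_squares(f,[554,311,1.163]);print(o.x.round(3),o.fun.round(1))
k=Wd(o.x,[(0,-50,0)])[0];print("round slot",k.round(1))
y=o.x[2];u=np.array([np.cos(y),np.sin(y)])
def g(q): 
    P=[[*q,43],[*(q-24*u),77],[*(q+24*u),77]]
    return (proj(W,P)-[(282,209.3),(282.7,261.7),(281,188.5)]).ravel()
o2=least_squares(g,k[:2]);print("key",o2.x.round(1),o2.fun.round(1)); go(*o2.x,77,y)
E
```

```text
[554.29 313.61   1.2 ] [-1.1  0.3  0.5  0.1  0.6  0.2 -0.4]
round slot [600.9 295.5   0. ]
key [600.8 295.8] [-0.1  1.1  0.5 -3.1 -0.4  1.8]
t 5.8 pos [598.2 288.8 156.3] rot [-3.138  0.004  1.163] F [-1.4 -0.8 -2.3] op 1.001 gf 0.0
  shift [ 0.0078 -0.0001  0.0792] turn [-0.003  0.004 -0.037]
```

```bash
python3 -m crank '[[0.006,-0.001,0.02,0,0,-0.037,0],[0.006,-0.001,0.04,0,0,-0.037,0],[0.006,-0.001,0.06,0,0,-0.037,0],[0.006,-0.001,0.076,0,0,-0.037,0],[0.006,-0.001,0.083,0,0,-0.037,0]]' 
python3 -m crank '[[0,0,0,0,0,0,1],[0,0,0,0,0,0,1],[0,0,0,0,0,0,1],[0,0,0,0,0,0,1],[0,0,0,0,0,0,1]]' 40
python3 -c "from h import *; go(600.8,295.7,77,1.2)"
```

```text
clock: 6.3
eef_pos: [600.5, 295.1, 76.3]
tcp_rot: [-3.14, 0.002, 1.2]
contact_force: [0.0, 0.5, 0.4]
opening: 1.0
grasp_force: 0.0
clock: 6.8
eef_pos: [601.7, 295.7, 79.0]
tcp_rot: [3.141, -0.001, 1.2]
contact_force: [-0.1, -0.0, -0.2]
opening: 0.143
grasp_force: 0.0
t 6.8 pos [601.7 295.7  79. ] rot [ 3.141e+00 -1.000e-03  1.200e+00] F [-0.1 -0.  -0.2] op 0.143 gf 0.0
  shift [-0.0003 -0.0008  0.002 ] turn [ 0.001 -0.001 -0.   ]
```

```bash
python3 -m crank '[[0,0,0,0,0,0,1],[0,0,0,0,0,0,1],[0,0,0,0,0,0,1]]' 60
python3 -m crank '[[0,0,-0.005,0,0,0,1],[0,0,-0.015,0,0,0,1],[0,0,-0.03,0,0,0,1],[0,0,-0.05,0,0,0,1],[0,0,-0.07,0,0,0,1]]'
python3 -c "
from h import *; go(542.5,-124,275,1.79)
from rig import cams; import pickle
W=cams.grab_frame('wrist'); S=cams.grab_frame('scene')
cv2.imwrite('pics/w4.png',np.vstack([np.hstack([W['image'][150:,:][::1,::1]]),cv2.resize(S['image'][170:270,130:450],(560,175))])[:,:,::-1])"
```

```text
clock: 7.1
eef_pos: [601.7, 295.7, 79.0]
tcp_rot: [3.141, -0.001, 1.2]
contact_force: [-0.8, -0.4, 6.3]
opening: 0.108
grasp_force: 58.9
clock: 7.6
eef_pos: [601.2, 295.6, 150.0]
tcp_rot: [-3.141, -0.0, 1.2]
contact_force: [-0.1, 0.1, -0.9]
opening: 0.11
grasp_force: 58.7
t 7.6 pos [601.2 295.6 150. ] rot [-3.141 -0.     1.2  ] F [-0.1  0.1 -0.9] op 0.11 gf 58.7
  shift [-0.4124  0.0974 -0.1251] turn [-0.   -0.   -0.59]
```

View pics/w4.png

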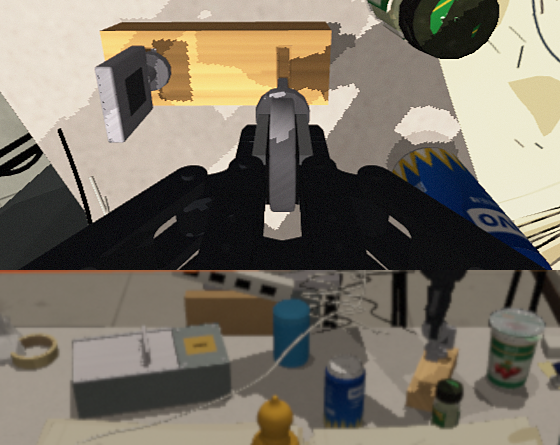

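The key hangs upright between the pads, the square key remains in the block, and the block's near slot is empty. That was my tenth picture, so measuring from here is by code.

```bash
python3 -m crank '[[0,0,-0.04,0,0,0,1],[0,0,-0.08,0,0,0,1],[0,0,-0.12,0,0,0,1],[0,0,-0.135,0,0,0,1]]'
python3 -m crank '[[-0.045,0.012,0,0,0,0,1],[-0.09,0.024,0,0,0,0,1],[-0.135,0.036,0,0,0,0,1],[-0.18,0.048,0,0,0,0,1],[-0.225,0.061,0,0,0,0,1]]'
python3 -m crank '[[-0.045,0.012,0,0,0,-0.118,1],[-0.09,0.024,0,0,0,-0.236,1],[-0.135,0.036,0,0,0,-0.354,1],[-0.18,0.048,0,0,0,-0.472,1],[-0.225,0.061,0,0,0,-0.59,1]]'
python3 -m crank '[[0,0,0.025,0,0,0,1],[0,0,0.05,0,0,0,1],[0,0,0.075,0,0,0,1],[0,0,0.1,0,0,0,1],[0,0,0.113,0,0,0,1]]'
python3 - <<'E'
from h import *; go(542.5,-124,172,1.79)
from rig import cams; import pickle
W=cams.grab_frame('wrist'); pickle.dump(W,open('w5.pkl','wb'))
print(W['position'])
h=cv2.cvtColor(W['image'],cv2.COLOR_RGB2HSV)
print("exp keyhole px",proj(W,[[542.5,-124,80]]).round())
u,v=proj(W,[[542.5,-124,80]])[0].astype(int)
print(h[max(v-60,0):v+61:20,u-60:u+61:20].tolist())
E
```

```text
clock: 8.1
eef_pos: [602.6, 296.2, 287.6]
tcp_rot: [3.138, -0.004, 1.2]
contact_force: [1.0, 0.1, -0.5]
opening: 0.111
grasp_force: 58.8
clock: 8.6
eef_pos: [575.5, 62.1, 282.2]
tcp_rot: [-3.14, 0.001, 1.2]
contact_force: [-0.1, -0.0, 0.2]
opening: 0.111
grasp_force: 58.8
clock: 9.1
eef_pos: [550.8, -169.6, 282.3]
tcp_rot: [-3.14, -0.001, 1.795]
contact_force: [0.1, 0.3, -0.7]
opening: 0.111
grasp_force: 58.7
clock: 9.6
eef_pos: [550.2, -167.5, 167.3]
tcp_rot: [-3.138, -0.002, 1.79]
contact_force: [-0.4, -0.9, -1.3]
opening: 0.109
grasp_force: 58.8
t 9.6 pos [ 550.2 -167.5  167.3] rot [-3.138e+00 -2.000e-03  1.790e+00] F [-0.4 -0.9 -1.3] op 0.109 gf 58.8
  shift [ 0.0442  0.002  -0.0046] turn [-0.004 -0.002 -0.   ]
[531.70055354 -88.61275371 290.46604144]
exp keyhole px [[287. 169.]]
[[[60, 5, 96], [60, 8, 99], [60, 15, 101], [75, 8, 63], [64, 12, 148], [60, 5, 141], [73, 12, 144]], [[64, 20, 100], [20, 193, 165], [20, 192, 169], [20, 188, 225], [20, 188, 220], [20, 187, 221], [73, 13, 139]], [[65, 16, 97], [19, 195, 169], [21, 187, 225], [18, 141, 94], [20, 189, 218], [20, 187, 217], [64, 12, 143]], [[45, 5, 93], [19, 193, 145], [18, 194, 101], [110, 20, 39], [20, 188, 210], [20, 190, 207], [75, 14, 142]], [[72, 13, 95], [19, 191, 108], [18, 185, 106], [19, 189, 100], [18, 186, 100], [20, 192, 215], [66, 9, 138]], [[78, 19, 67], [19, 207, 107], [19, 192, 110], [17, 203, 108], [18, 200, 106], [18, 212, 108], [60, 8, 68]], [[60, 13, 61], [70, 12, 64], [75, 8, 65], [60, 8, 65], [78, 21, 62], [60, 4, 63], [60, 8, 68]]]
```

```bash
python3 - <<'E'
from h import *; import pickle
W=pickle.load(open('w5.pkl','rb'))
h=cv2.cvtColor(W['image'],cv2.COLOR_RGB2HSV)
m=cv2.inRange(h,(12,110,60),(28,255,255))
n,l,st,c=cv2.connectedComponentsWithStats(m); i=1+st[1:,4].argmax(); print("plate",st[i])
b=(l==i).astype(np.uint8)
cs,hi=cv2.findContours(b,cv2.RETR_CCOMP,cv2.CHAIN_APPROX_NONE)
def info(cn,tag):
    r=cv2.minAreaRect(cn); p=[atz(W,*q,80) for q in cv2.boxPoints(r)]
    e=[np.linalg.norm(p[k]-p[(k+1)%4]) for k in range(4)]; k=int(np.argmax(e[:2])); d=p[k+1]-p[k]
    print(tag,"px",np.round(r[0],1),"c",np.mean(p,0).round(1),"edges",np.round(e[:2],1),"yaw",round(np.arctan2(d[1],d[0])%np.pi,3))
for cn,hh in zip(cs,hi[0]):
    if cv2.contourArea(cn)>30: info(cn,"hole" if hh[3]>=0 else "outer")
# slot as dark low-sat pixels
print("foot px",proj(W,[[550.2,-167.5,99],[548,-156,99]]).round())
x,y,w,H=st[i][:4]
g=(h[y:y+H,x:x+w,1]*(h[y:y+H,x:x+w,2]>60)>90).astype(int)
for rr in g[::3,::3]: print(''.join('.#'[q] for q in rr))
E
```

```text
plate [    0     0   119   190 19955]
outer px [55.7 93.5] c [ 397.1 -115.    80. ] edges [114.6  62.6] yaw 1.473
foot px [[284. 244.]
 [285. 227.]]
....####################################
....####################################
....####################################
....####################################
....####################################
...####################################.
...#####################################
...#####################################
...#####################################
...#####################################
..#####################################.
..#####################################.
..#####################################.
..#####################################.
..#####################################.
..#####################################.
.######################################.
.######################################.
.######################################.
.######################################.
.######################################.
######################################..
######################################..
########
[... 972 characters left out ...]
...
#####################################...
#####################################...
#####################################...
#####################################...
#####################################...
#####################################...
#####################################...
####################################....
###################################.....
################################.#......
#############################.#.........
##########################..............
#######################.................
#####################...................
##################......................
.....##########.........................
..........##............................
```

Wrong component (the cardboard box at the edge); pick the one around the expected pixel.

```bash
python3 - <<'E'
from h import *; import pickle
W=pickle.load(open('w5.pkl','rb'))
h=cv2.cvtColor(W['image'],cv2.COLOR_RGB2HSV)
m=cv2.inRange(h,(12,110,60),(28,255,255)); m[:,:200]=0
n,l,st,c=cv2.connectedComponentsWithStats(m); i=1+st[1:,4].argmax(); print("plate",st[i])
b=(l==i).astype(np.uint8)
cs,hi=cv2.findContours(b,cv2.RETR_CCOMP,cv2.CHAIN_APPROX_NONE)
def info(cn,tag):
    r=cv2.minAreaRect(cn); p=[atz(W,*q,80) for q in cv2.boxPoints(r)]
    e=[np.linalg.norm(p[k]-p[(k+1)%4]) for k in range(4)]; k=int(np.argmax(e[:2])); d=p[k+1]-p[k]
    print(tag,"px",np.round(r[0],1),"c",np.mean(p,0).round(1),"edges",np.round(e[:2],1),"yaw",round(np.arctan2(d[1],d[0])%np.pi,3))
for cn,hh in zip(cs,hi[0]):
    if cv2.contourArea(cn)>30: info(cn,"hole" if hh[3]>=0 else "outer")
x,y,w,H=st[i][:4]; g=W['image'][y:y+H,x:x+w].max(2); s=h[y:y+H,x:x+w,1]
print(x,y)
for rr,q in zip(g[::2,::2],s[::2,::2]): print(''.join('.' if b<110 else ('o' if a<85 else '+' if a<140 else '#') for a,b in zip(rr,q)))
E
```

```text
plate [ 242  122   91   89 7221]
outer px [287.5 165.8] c [ 542.3 -123.4   80. ] edges [55.2 55.8] yaw 1.851
hole px [287.  166.5] c [ 541.9 -122.9   80. ] edges [23.7  8.8] yaw 1.789
242 122
..............................################
##############+++++###########################
##############+++#############################
##############+++#############################
#############++++#############################
############+++++#############################
+##########++++#o#############################
+##########++++###############################
###########++++##############################.
.########+++++###############################.
.#######++++++###############################.
.#######+o++o################################.
.###################+########################.
.#####+#++##########++++++###################.
.######++o#########+.....o###################.
.#####+++##########+......###################.
.#####++###########+......###################.
.#####++###########+......###################.
.###++++############......###################.
.###++++#######
[... 506 characters left out ...]
++++++++++++++++......###################.
..++++++++++++++++++..ooo.o##################.
..++++++++++++++++++++++++++######++#########.
..+++++++++++++++++++++++++++###++++#########.
..++++++++++++++++++++++++++++++++++++++#####.
..++++++++++++++++++++++++++++++++++++++++###.
..+++++++++++++++++++++++++++++++++++++++++##.
..++++++++++++++++++++++++++++++++++++++++++o.
..+++++++++++++++++++++++++++++++++++++++++++.
..++++++++++++++++++++++++++++++++++++++++++..
..+++++++++++++++++++++++++++++++++++++++++++.
..++++++++++++++++++++++++++++++++++++++++++..
..+++++++++++++++++++++++++++++++++++++++++++.
..++++++++++++++++++++++++++++++++++++++++++..
..............................................
```

Slot at (542.1,-123.1), yaw 1.79, 23.7 x 8.8 mm, which matches the expected size. Hover over it.

```bash
python3 -m crank '[[0.015,0.001,0,0,0,0,1],[0.03,0.001,0,0,0,0,1],[0.045,0.0017,0,0,0,0,1],[0.045,0.0017,0,0,0,0,1],[0.045,0.0017,0,0,0,0,1]]'
python3 - <<'E'
from h import *; go(542.1,-123.1,150,1.79)
E
```

```text
clock: 10.15
eef_pos: [544.2, -122.9, 171.1]
tcp_rot: [3.14, 0.001, 1.791]
contact_force: [0.5, 0.1, -0.9]
opening: 0.109
grasp_force: 58.8
t 10.15 pos [ 544.2 -122.9  171.1] rot [3.140e+00 1.000e-03 1.791e+00] F [ 0.5  0.1 -0.9] op 0.109 gf 58.8
  shift [ 0.0003 -0.0021  0.0211] turn [0.001 0.001 0.001]
```

```bash
python3 -m crank '[[0,-0.002,0.0,0,0,0,1],[0,-0.002,0.0,0,0,0,1]]'
python3 - <<'E'
from h import *; go(542.1,-123.1,171,1.79)
from rig import cams
W=cams.grab_frame('wrist'); S=cams.grab_frame('scene')
cv2.imwrite('pics/w6.png',W['image'][:,:,::-1])
h=cv2.cvtColor(W['image'],cv2.COLOR_RGB2HSV)
m=cv2.inRange(h,(12,110,60),(28,255,255)); m[:,:200]=0
n,l,st,c=cv2.connectedComponentsWithStats(m); i=1+st[1:,4].argmax(); print("plate",st[i])
x,y,w,H=st[i][:4]
e=[]
u,v=proj(W,[[542.1,-123.1,80]])[0]; print("keyhole px",u.round(),v.round())
# left/right/top edges: mean lines
b=l==i
rows=range(y+8,y+45,4); L=[np.flatnonzero(b[q]).min() for q in rows]; Rr=[np.flatnonzero(b[q]).max() for q in rows]
P=[(atz(W,a,q,80)+atz(W,c_,q,80))/2 for a,c_,q in zip(L,Rr,rows)]
d=np.array([np.cos(1.79),np.sin(1.79)]); n_=np.array([d[1],-d[0]])
print("mid offset across slot from target",[round(float((p[:2]-[542.1,-123.1])@n_),1) for p in P])
T=np.median([np.flatnonzero(b[:,q]).min() for q in range(x+15,x+w-15,5)]); print("top edge along",[(atz(W,u,T,80)[:2]-[542.1,-123.1])@d])
s=h[y:y+H,x:x+w]
for rr in s[::3,::3]: print(''.join('#' if a[1]>110 else 'o' if a[2]>90 else '.' for a in rr))
E
```

```text
clock: 10.35
eef_pos: [541.8, -124.5, 170.5]
tcp_rot: [3.141, 0.0, 1.79]
contact_force: [0.3, -0.4, -1.0]
opening: 0.111
grasp_force: 58.8
t 10.35 pos [ 541.8 -124.5  170.5] rot [3.141 0.    1.79 ] F [ 0.3 -0.4 -1. ] op 0.111 gf 58.8
  shift [ 0.0013  0.0006 -0.0005] turn [ 0.  0. -0.]
plate [ 243  190   84   77 4555]
keyhole px 285.0 230.0
mid offset across slot from target [-0.1, -0.1, -0.4, 0.3, -0.1, -0.1, -0.1, 0.3, 0.3, 0.3]
top edge along [np.float64(27.239540836552)]
......oooooooooooooo########
############################
############################
############################
############################
############################
.###########################
.###########################
.###########....############
.###########....############
.###########....############
.###########....############
.###########....############
.###########....############
.###########....############
.###########....############
.#########.......###########
.#######...........#########
.######..ooooooooo..########
.#####..ooooooooooo..#######
.#####.ooo.......ooo.#######
.####.ooo..........oo.######
.####.ooo..........ooo######
o####oooo.........oooo.#####
o####oooo.........ooooo#####
oo###.................o#####
```

```bash
python3 -m crank '[[0.001,0.0005,0.01,0,0,0,1],[0.001,0.0005,0.018,0,0,0,1],[0.001,0.0005,0.022,0,0,0,1],[0.001,0.0005,0.025,0,0,0,1],[0.001,0.0005,0.028,0,0,0,1]]'
python3 -m crank '[[0,0,0.002,0,0,0,1],[0,0,0.004,0,0,0,1],[0,0,0.006,0,0,0,1]]'
python3 -c "from h import *; go(542.1,-123.1,124,1.79)"
```

```text
clock: 10.95
eef_pos: [542.4, -123.1, 141.8]
tcp_rot: [3.141, 0.0, 1.79]
contact_force: [1.3, 1.0, -0.8]
opening: 0.108
grasp_force: 59.0
clock: 11.25
eef_pos: [542.3, -123.1, 136.2]
tcp_rot: [3.141, 0.0, 1.79]
contact_force: [1.8, -0.1, -0.0]
opening: 0.109
grasp_force: 59.1
t 11.25 pos [ 542.3 -123.1  136.2] rot [3.141 0.    1.79 ] F [ 1.8 -0.1 -0. ] op 0.109 gf 59.1
  shift [ 0.0001 -0.0002  0.0122] turn [ 0.  0. -0.]
```

```bash
python3 -m crank '[[0,0,0.002,0,0,0,1],[0,0,0.004,0,0,0,1],[0,0,0.006,0,0,0,1]]'; python3 -m crank '[[0,0,0.002,0,0,0,1],[0,0,0.004,0,0,0,1],[0,0,0.005,0,0,0,1],[0,0,0.005,0,0,0,1]]'
```

```text
clock: 11.55
eef_pos: [542.3, -123.1, 130.2]
tcp_rot: [3.141, 0.0, 1.79]
contact_force: [1.2, 0.3, 0.7]
opening: 0.111
grasp_force: 59.1
clock: 11.95
eef_pos: [542.3, -123.1, 125.2]
tcp_rot: [3.141, 0.0, 1.79]
contact_force: [3.1, 0.3, -0.4]
opening: 0.109
grasp_force: 58.8
```

```bash
python3 -m crank '[[0,0,0.001,0,0,0,1],[0,0,0.002,0,0,0,1],[0,0,0.002,0,0,0,1]]'; python3 -m crank '[[0,0,0.001,0,0,0,1],[0,0,0.002,0,0,0,1],[0,0,0.002,0,0,0,1]]'
```

```text
clock: 12.25
eef_pos: [542.4, -123.2, 123.9]
tcp_rot: [3.141, 0.0, 1.79]
contact_force: [2.2, 0.8, 7.3]
opening: 0.112
grasp_force: 60.0
clock: 12.55
eef_pos: [542.5, -123.2, 123.8]
tcp_rot: [3.141, 0.0, 1.79]
contact_force: [-5.7, 3.3, 28.0]
opening: 0.111
grasp_force: 63.4
```

Seated on the collar at z 123.8, exactly where expected. Ease off and turn clockwise.

```bash
python3 -m crank '[[0,0,-0.0015,0,0,0,1],[0,0,-0.0015,0,0,0.1,1],[0,0,-0.0015,0,0,0.2,1],[0,0,-0.0015,0,0,0.3,1],[0,0,-0.0015,0,0,0.4,1]]'
python3 -c "
from rig import r; s=r.sense(); print(s['wrist_torque'],s['contact_force'])"
```

```text
clock: 13.05
eef_pos: [543.5, -123.5, 123.9]
tcp_rot: [3.138, 0.0, 1.386]
contact_force: [3.4, -0.2, 8.4]
opening: 0.108
grasp_force: 60.2
[-0.00681913 -0.57563934  0.14730711] [ 3.35201978 -0.18049013  8.44538448]
```

```bash
python3 -m crank '[[0,0,0,0,0,0.13,1],[0,0,0,0,0,0.26,1],[0,0,0,0,0,0.39,1],[0,0,0,0,0,0.52,1],[0,0,0,0,0,0.6,1]]'
python3 -c "
from rig import r; s=r.sense(); print(s['wrist_torque'],s['contact_force'])"
python3 -m crank '[[0,0,0,0,0,0.1,1],[0,0,0,0,0,0.2,1],[0,0,0,0,0,0.3,1],[0,0,0,0,0,0.36,1],[0,0,0,0,0,0.36,1]]'
python3 -c "
from rig import r; s=r.sense(); print(s['wrist_torque'],s['contact_force'],s['tcp_rot'])"
```

```text
clock: 13.55
eef_pos: [543.9, -123.7, 123.9]
tcp_rot: [3.138, -0.002, 0.785]
contact_force: [4.1, -1.6, 6.3]
opening: 0.108
grasp_force: 60.0
[-0.21959552 -0.84288315  0.20132143] [ 4.10886997 -1.58290827  6.27954762]
clock: 14.05
eef_pos: [544.1, -123.9, 123.9]
tcp_rot: [3.138, -0.003, 0.428]
contact_force: [4.9, -1.7, 6.3]
opening: 0.112
grasp_force: 59.9
[-0.30699327 -0.95145381  0.03455984] [ 4.89129971 -1.6669781   6.34803969] [ 3.13849274 -0.00314958  0.42798654]
```

```bash
for i in 1; do python3 -m crank '[[0,0,0,0,0,0.04,1],[0,0,0,0,0,0.08,1],[0,0,0,0,0,0.08,1]]'; done
python3 -c "
from rig import r; s=r.sense(); print(s['wrist_torque'],s['contact_force'],s['tcp_rot'])"
python3 -m crank '[[0,0,0,0,0,0.03,1],[0,0,0,0,0,0.06,1],[0,0,0,0,0,0.06,1]]'
python3 -c "
from rig import r; s=r.sense(); print(s['wrist_torque'],s['contact_force'],s['tcp_rot'])"
```

```text
clock: 14.35
eef_pos: [544.1, -123.9, 123.9]
tcp_rot: [3.139, -0.003, 0.349]
contact_force: [6.0, -2.2, 5.4]
opening: 0.11
grasp_force: 59.9
[-0.40238978 -0.91033226  0.05534302] [ 6.02234246 -2.23993891  5.40755863] [ 3.13872498 -0.00338886  0.34876834]
clock: 14.65
eef_pos: [544.1, -124.0, 124.0]
tcp_rot: [3.138, -0.004, 0.29]
contact_force: [5.3, -2.3, 4.7]
opening: 0.105
grasp_force: 60.3
[-0.40420807 -0.9609527   0.60352561] [ 5.28781218 -2.34004499  4.66183104] [ 3.13848801 -0.00354927  0.29024761]
```

Torque rose to 0.6 N m at 1.50 rad, so the plug is at its stop. Release and lift clear.

```bash
python3 -m crank '[[0,0,0,0,0,0.03,1],[0,0,0,0,0,0.03,1],[0,0,0,0,0,0.0,1]]'; python3 -m crank '[[0,0,0,0,0,0,0],[0,0,0,0,0,0,0],[0,0,0,0,0,0,0],[0,0,0,0,0,0,0],[0,0,0,0,0,0,0]]'; python3 -m crank '[[0,0,0,0,0,0,0],[0,0,-0.005,0,0,0,0],[0,0,-0.02,0,0,0,0],[0,0,-0.045,0,0,0,0],[0,0,-0.08,0,0,0,0]]'
python3 -c "
from h import *; go(556.6,-186.7,200,1.79)
from rig import cams; import pickle
pickle.dump(cams.grab_frame('wrist'),open('w7.pkl','wb'))"
```

```text
clock: 14.95
eef_pos: [544.2, -123.9, 123.9]
tcp_rot: [3.139, -0.004, 0.291]
contact_force: [4.7, -1.3, 4.7]
opening: 0.107
grasp_force: 59.9
clock: 15.45
eef_pos: [541.8, -123.0, 122.6]
tcp_rot: [-3.141, 0.001, 0.29]
contact_force: [-0.2, -0.4, 0.0]
opening: 0.943
grasp_force: 0.0
clock: 15.95
eef_pos: [541.1, -122.9, 202.6]
tcp_rot: [-3.14, 0.003, 0.29]
contact_force: [0.8, -0.2, 0.2]
opening: 0.999
grasp_force: 0.0
t 15.95 pos [ 541.1 -122.9  202.6] rot [-3.14e+00  3.00e-03  2.90e-01] F [ 0.8 -0.2  0.2] op 0.999 gf 0.0
  shift [-0.0033  0.0656  0.0026] turn [-3.0e-03  1.0e-03 -1.5e+00]
```

```bash
python3 -m crank '[[0,0.013,0,0,0,-0.14,1],[-0.001,0.026,0,0,0,-0.28,1],[-0.002,0.039,0,0,0,-0.42,1],[-0.003,0.052,0,0,0,-0.56,1],[-0.003,0.0655,0,0,0,-0.7,1]]' 60; python3 -m crank '[[0,0,0,0,0,-0.14,1],[0,0,0,0,0,-0.28,1],[0,0,0,0,0,-0.42,1],[0,0,0,0,0,-0.56,1],[0,0,0,0,0,-0.7,1]]'; python3 -m crank '[[0,0,0,0,0,-0.1,1],[0,0,0,0,0,-0.1,1]]';
python3 -c "from h import *; go(556.6,-186.7,107,1.79)"
```

```text
clock: 16.5
eef_pos: [558.1, -187.2, 203.1]
tcp_rot: [3.141, -0.0, 0.996]
contact_force: [-0.2, 0.3, 0.5]
opening: 0.143
grasp_force: 0.0
clock: 17.0
eef_pos: [558.0, -186.8, 203.1]
tcp_rot: [3.141, 0.0, 1.695]
contact_force: [0.1, 0.6, -1.0]
opening: -0.001
grasp_force: 0.0
clock: 17.2
eef_pos: [558.0, -186.7, 203.0]
tcp_rot: [3.141, 0.0, 1.791]
contact_force: [-0.8, -0.6, -0.2]
opening: -0.002
grasp_force: 0.0
t 17.2 pos [ 558.  -186.7  203. ] rot [3.141 0.    1.791] F [-0.8 -0.6 -0.2] op -0.002 gf 0.0
  shift [ 0.0004 -0.0014  0.096 ] turn [0.    0.    0.001]
```

```bash
python3 -m crank '[[0,-0.001,0.03,0,0,0,1],[0,-0.001,0.06,0,0,0,1],[0,-0.001,0.08,0,0,0,1],[0,-0.001,0.09,0,0,0,1],[0,-0.001,0.095,0,0,0,1]]'; python3 -m crank '[[-0.006,0,0,0,0,0,1],[-0.012,0,0,0,0,0,1],[-0.018,0,0,0,0,0,1],[-0.024,0,0,0,0,0,1],[-0.03,0,0,0,0,0,1]]'
```

```text
clock: 17.7
eef_pos: [556.8, -186.9, 107.1]
tcp_rot: [-3.141, -0.001, 1.788]
contact_force: [-0.4, -0.0, -0.5]
opening: 0.002
grasp_force: 0.0
clock: 18.2
eef_pos: [564.1, -216.7, 108.4]
tcp_rot: [3.141, 0.0, 1.789]
contact_force: [0.4, 2.9, 1.9]
opening: -0.003
grasp_force: 1.5
```

```bash
for k in 1; do python3 -m crank '[[-0.012,0,0,0,0,0,1],[-0.024,0,0,0,0,0,1],[-0.036,0,0,0,0,0,1],[-0.048,0,0,0,0,0,1],[-0.06,0,0,0,0,0,1]]'; python3 -m crank '[[-0.008,0,0,0,0,0,1],[-0.014,0,0,0,0,0,1],[-0.018,0,0,0,0,0,1],[-0.021,0,0,0,0,0,1],[-0.024,0,0,0,0,0,1]]'; python3 -c "from h import *; go(583,-303,107,1.79)"; done
```

```text
clock: 18.7
eef_pos: [576.8, -275.9, 107.8]
tcp_rot: [3.141, -0.0, 1.79]
contact_force: [1.5, 4.6, 2.3]
opening: 0.0
grasp_force: 1.7
clock: 19.2
eef_pos: [581.7, -298.1, 107.6]
tcp_rot: [-3.141, -0.0, 1.79]
contact_force: [1.6, 4.3, -0.1]
opening: -0.004
grasp_force: 1.4
t 19.2 pos [ 581.7 -298.1  107.6] rot [-3.141 -0.     1.79 ] F [ 1.6  4.3 -0.1] op -0.004 gf 1.4
  shift [-0.0051  0.0002  0.0006] turn [-0. -0. -0.]
```

```bash
python3 -m crank '[[-0.002,0,0,0,0,0,1],[-0.004,0,0,0,0,0,1],[-0.006,0,0,0,0,0,1]]';python3 -m crank '[[-0.001,0,0,0,0,0,1],[-0.002,0,0,0,0,0,1],[-0.002,0,0,0,0,0,1]]'
```

```text
clock: 19.5
eef_pos: [583.0, -304.0, 107.7]
tcp_rot: [-3.141, -0.0, 1.79]
contact_force: [1.1, 3.4, -1.0]
opening: -0.002
grasp_force: 1.3
clock: 19.8
eef_pos: [583.1, -304.5, 107.7]
tcp_rot: [-3.141, -0.003, 1.79]
contact_force: [0.4, 10.5, 2.9]
opening: -0.001
grasp_force: 4.9
```

```bash
python3 -m crank '[[-0.001,0,0,0,0,0,1],[-0.001,0,0,0,0,0,1]]';python3 -m crank '[[0.005,0,0,0,0,0,1],[0.02,0,0,0,0,0,1],[0.025,0,-0.02,0,0,0,1],[0.025,0,-0.04,0,0,0,1],[0.025,0,-0.065,0,0,0,1]]'
python3 - <<'E'
from h import *; go(583,-303,170,1.79)
from rig import cams
S=cams.grab_frame('scene'); W=cams.grab_frame('wrist')
def col(f,P):
    return [f['image'][int(v),int(u)].tolist() if 0<=u<560 and 0<=v<420 else None for u,v in proj(f,P)]
d=np.array([.219,-.976]); n=np.array([.976,.219]); k=np.array([542.3,-123.3])
P=lambda s,z,t=0:[*(k+s*d+t*n),z]
# rib: bright face vs s on scene image and bow above lock, deck beyond the far end (overhang)
for s in (95,99,150,195,199,203,235,255,280,320,328,340): print(s,col(S,[P(s,110,30),P(s,80,40)]))
print("bow",col(S,[P(0,122),P(0,140),P(10,122),P(-10,122)]), "round slot empty / square bow",col(S,[[601,295.6,77],[507,332,77]]))
E
```

```text
clock: 20.0
eef_pos: [583.1, -304.6, 107.6]
tcp_rot: [-3.14, -0.004, 1.789]
contact_force: [-0.2, 14.5, 4.5]
opening: 0.006
grasp_force: 7.0
clock: 20.5
eef_pos: [577.4, -281.8, 172.8]
tcp_rot: [-3.14, -0.0, 1.79]
contact_force: [1.1, -0.1, 0.1]
opening: -0.004
grasp_force: 0.0
t 20.5 pos [ 577.4 -281.8  172.8] rot [-3.14 -0.    1.79] F [ 1.1 -0.1  0.1] op -0.004 gf 0.0
  shift [-0.0219  0.0009  0.0027] turn [-0.002 -0.     0.   ]
95 [[51, 52, 49], [50, 51, 49]]
99 [[50, 51, 48], [49, 51, 49]]
150 [[73, 69, 67], [73, 69, 66]]
195 [[71, 66, 64], [78, 73, 71]]
199 [[98, 92, 90], [82, 77, 74]]
203 [[98, 91, 90], [85, 79, 77]]
235 [[166, 157, 154], [102, 96, 93]]
255 [[167, 158, 154], [102, 95, 93]]
280 [[167, 159, 155], [164, 156, 152]]
320 [[168, 160, 156], [167, 158, 153]]
328 [[79, 68, 48], [168, 159, 155]]
340 [[103, 98, 92], [162, 152, 141]]
bow [[78, 75, 75], [94, 90, 89], [67, 52, 37], [59, 55, 53]] round slot empty / square bow [[184, 149, 99], [30, 28, 28]]
```

```bash
python3 -m crank '[[0,0,-0.03,0,0,0,1],[0,0,-0.06,0,0,0,1],[0,0,-0.06,0,0,0,1]]'; python3 -c "from rig import sign_off; print(sign_off())"
```

```text
clock: 20.9
eef_pos: [579.9, -283.3, 236.5]
tcp_rot: [3.137, 0.004, 1.79]
contact_force: [0.2, 0.5, 0.5]
opening: -0.0
grasp_force: 0.0
the job is handed in; nothing more can be done
None
```

The round key is in the lock and turned to its stop, the lid is pushed open against its stop, the square key is still in the block, and the job was handed in at about 21 s; no verdict came back.

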